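Load a specimen stub into the stage carrier with sprung tongs

TASK

Take the sprung tongs out of their stand and, with them, pick the thick round stub out of the rack and press it straight down into the spring-clip socket of the square steel carrier until it bottoms, seating it there with a gentle push of about 8 N. Then let it go and stand the tongs upright in their stand again. Never touch the stub with the robot's fingers, and leave the other stubs and the things on the bench where they are.

Things in the scene. Friction and masses are not known exactly. Their poses are not given: they have to be found in the camera images.
- tongs_grip (a point): Sprung steel tongs, 70 g, 111 mm tall, standing tips down in the stand. Point midway between the two black rubber grip pads, 72 mm above the tips' lower ends; z up along the tongs, y the line along which they close, x across. Pads 26 mm high, 22 mm wide (x); outer faces 45 mm apart when sprung open, 36 mm when holding a 16 mm round, 35 mm shut. The bow's top is 39 mm above this point.
- stand_in (a point): Centre of the pocket floor of the white tongs stand, which is fixed: an open box 36 x 78 x 45 mm, walls 5 mm; pocket 26 mm (x) by 68 mm (y), its floor 5 mm above the bench; the tongs stand on this floor, their y along the pocket's y (either way round).
- stub_mid (a point): The stub to load: plain aluminium cylinder 16 mm in diameter and 36 mm tall, about 40 g, its foot tapered to 9 mm over the lowest 7 mm. This point is its centre, 18 mm above its foot and below its top; z up its axis. It stands loose in one of the three recesses of the rack, any of them, its foot 6 mm above the bench.
- stub_foot (a point): The centre of the foot of the same stub.
- rack: Grey plastic rack, fixed, 60 mm (x) by 150 mm (y) by 14 mm high, origin at the centre of its underside; three round recesses 20 mm wide and 8 mm deep in a row along its y, 45 mm apart, each with a stub.
- stub_slim_mid (a point): Centre of the slim round stub in the rack, 11 mm diameter, 36 mm tall: leave alone.
- stub_square_mid (a point): Centre of the square stub in the rack, 13 x 13 x 36 mm: leave alone.
- socket_mouth (a point): Centre of the socket's mouth in the top of the square steel carrier, a fixed block 80 x 80 x 30 mm. Bore 17 mm wide, 3 mm chamfer. Two sprung balls (on the line along y) stand out of its wall 5 mm below the mouth: a stub set in loosely stops on them with its foot 8 to 10 mm down; a push of 3 to 8 N takes it past. The floor is an adjustable steel disc 13 to 20 mm below the mouth, not measured: feel for it.
- tongs: The tongs as a whole, origin midway between the tips' lower ends, axes as tongs_grip. The arms hinge in the bow 34 mm above the grip point and spring open: each pad needs 10 N to begin to close, 15 N to close on a 16 mm round; what exceeds that reaches the tips at about a third. Held at 41.5 to 44 mm over the pads, the tongs are carried while still open.
- tongs_tips (a point): Point midway between the tips of the tongs at half jaw height, 6.5 mm above their lower ends. Jaws: two V shapes facing each other, 20 mm wide (x), 13 mm high, about 30 mm apart when open (56 mm over the outside, y). Above the jaws each arm has an inward ledge, underside 13 mm above the lower ends, that comes over the top of a gripped part and can press it down.
- stub: The stub to load as a whole, origin at the centre of its foot.
- jar: Amber jar, 44 mm diameter, 55 mm tall, origin under it: leave alone.
- vial: Clear vial, 28 mm diameter, 45 mm tall, origin under it: leave alone.
- slidebox: White open slide box, 85 x 100 x 30 mm, origin under it: leave alone.
- mouse: Black computer mouse, 60 mm round, 34 mm tall, origin under it: leave alone.
Things that resemble listed ones, but are neither listed nor needed, are in the scene too. What is shaped like the tongs but brown is not meant. What is shaped like the part that bears stand_in but red is not meant.

How it is judged:
By the outcome, as a careful person would: the job done as asked, in the order asked, and still so for the second after the job is handed in, with the robot touching nothing.
It also fails if it takes over 72 s, if anything falls off the work surface, if the arm or the gripper's body presses on something with over 40 N, if the wrist force passes 120 N, or if a joint passes its speed limit or range.

ROBOT

A 6-joint arm with a two-finger parallel gripper is mounted at the origin on the work surface. World frame = base frame: x ahead of the robot, y to its left, z up, the work surface at z = 0. Lengths are in m, angles in rad, forces in N, time in s.
With the tool pointing down it reaches from about 0.325 to 0.775 m from the base axis. Payload 5.5 kg.
Tool frame: the origin (TCP) lies at the very end of the fingers, on their centre line; the grasp point (between the pads) lies 19 mm behind it; x points along the fingers, y is the direction in which the jaws open and shut, and the axes are right-handed (so a half turn about x gives the same grasp; the last joint's range is limited). The gripper opens to 85 mm and grips with 20 to 120 N. Pads are 22 mm wide; open, the fingers measure 114 mm over their backs; the gripper's body (76 mm by 85 mm) begins 54 mm behind the grasp point. The pads swing forward as they close: fully open they stand 13 mm farther back than shut.
Start: joints at [1.21, 0.091, 1.231, -0, 1.82, -0.057], TCP at [0.179, 0.573, 0.231] pointing down, gripper open.
Joint ranges: [-2.87, 2.87], [-0.86, 2.18], [0.17, 2.46], [-1.51, 4.65], [0.06, 2.69], [-2.65, 2.65]. Speed limits (rad/s): [2.57, 2.57, 3.01, 3.14, 3.14, 3.14].

INTERFACE

Orientations are given as [roll, pitch, yaw] about the fixed x, y, z axes, in that order (R = Rz(yaw) Ry(pitch) Rx(roll)).
In Python, from plant import r, capture, camera_model, ticket gives the robot as it stands.
- The arm moves only by the tool jog_arm, never from a script. Its argument "moves" is a list of rows, each a list of 3 entries, a list of its own where there are three numbers: the gripper command: -1 is shut, 1 is fully open, values between are in proportion, then the shift along the tool's x, y, z in cm, then the turn, a rotation vector about the tool's x, y, z in rad. A call has 1 to 10 rows; each row is the pose to reach, as a shift and turn from the pose measured when the call began, along the tool's axes at that moment; what a row does not reach only later rows make up. A row lasts 1/10 s, in which the tool goes at most 50 mm and 8.59 degrees, less where a joint would pass 70% of its speed; a pose out of reach is approached as far as the arm can. A call with a gripper value outside its range is refused whole. The fingers move at their own pace and stop on an object; "newtons" is the grip in N (left out, the last holds). Time passes only in rows, so rows that repeat a pose let the fingers close. It gives the time, the measured TCP pose, the force and the opening at its end, in the units of the state.
- r.read_state(): the state, without advancing time (a new reading comes with each control period).
- capture(name): name is "scene" or "top"; returns the picture (384x512x3 uint8, blue, green, red); there is no depth.
- camera_model(name): a dict with "fx", "fy", "cx", "cy" (pixels), "R" (3x3) and "t" (3): a world point X has camera coordinates R X + t. Camera axes: x right, y down, z forward; pixel columns grow to the right and rows downward; lengths in m; the calibration is good to about 2 mm. A picture is of the moment at which its call begins. camera_model takes no time and is no camera call.
- ticket.job_done(): hands the job in, once; it reports no verdict.
The state is a dict: "time": time; "joints": joint angles; "qd": joint speeds; "joint_torque": joint torques, N m; "position": TCP position; "orientation": TCP orientation; "wrist_force": force on the tool from outside, world axes, zero at the start; "moment": the same for the moment, N m; "width": finger opening in m.
Only numpy, scipy, OpenCV 4.12 (cv2) and the standard library are available. Lean on these libraries where they do the work, as an engineer would, in place of code of your own. Each camera call takes 0.05 s, during which the arm holds its last target. There are 200 camera calls.

## Working session

There is one attempt and no reset: what is moved stays moved. The work goes in short steps, Python scripts to look and compute and a tool call to move; the robot and the scene stay as the last step left them, time stands still between calls to the robot, and variables do not carry over. Pictures are saved under pics/ and viewed, about 8 in all and at most 12, crops included, and the job is handed in when it is done.

Besides the shell and the picture viewer there is one more tool, called as name([rows], argument=value, ...), one row to a line, values as JSON. jog_arm: Moves the arm, as the interface text tells. Its arguments: {"type":"object","properties":{"moves":{"type":"array","items":{"type":"array"}},"newtons":{"type":"number"}},"required":["moves"]}

```bash
mkdir -p pics; ls
python3 - <<'E'
from plant import r,capture,camera_model
import cv2
for n in("scene","top"):
    cv2.imwrite(f"pics/{n}0.png",capture(n)); m=camera_model(n); print(n,m)
print(r.read_state())
E
```

```text
pics
scene {'fx': 355.0926630570443, 'fy': 355.0926630570443, 'cx': 256.21158497633576, 'cy': 191.86147689493404, 'R': array([[-0.8445583 ,  0.53499945,  0.02229057],
       [ 0.30791933,  0.51930083, -0.79719028],
       [-0.43807187, -0.66640997, -0.60331649]]), 't': array([ 0.46631967, -0.14228098,  1.26981524])}
top {'fx': 494.0064887035168, 'fy': 494.0064887035168, 'cx': 250.12938947173578, 'cy': 192.3936091496207, 'R': array([[-0.01107733, -0.99973134,  0.02036024],
       [-0.9899947 ,  0.00810049, -0.14087188],
       [ 0.1406691 , -0.02171701, -0.98981846]]), 't': array([0.03238498, 0.57751608, 1.22031564])}
{'time': 0.1, 'joints': array([ 1.21027551e+00,  9.18209973e-02,  1.23177150e+00,  3.83967732e-05,
        1.81980655e+00, -5.67042840e-02]), 'qd': array([ 7.14616019e-06, -2.65450839e-03, -2.17892303e-03, -6.96039536e-05,
       -2.48442951e-04, -2.19104320e-04]), 'joint_torque': array([ 1.26595998e-03, -4.60217750e+01, -4.19219649e+01, -1.72102341e-04,
        1.06163099e-02,  5.29441877e-05]), 'position': array([0.17940107, 0.57228629, 0.23023812]), 'orientation': array([-1.64810754,  1.56898955, -1.95191463]), 'wrist_force': array([ 0.06903646, -0.61491514, -0.22496464]), 'moment': array([-0.03142635,  0.00782943,  0.01370111]), 'width': 0.08568927827411249}
```

View pics/scene0.png

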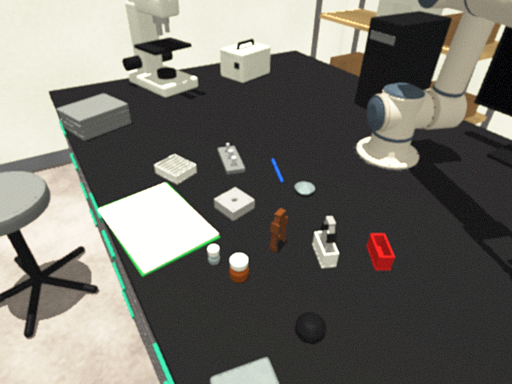

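View pics/top0.png

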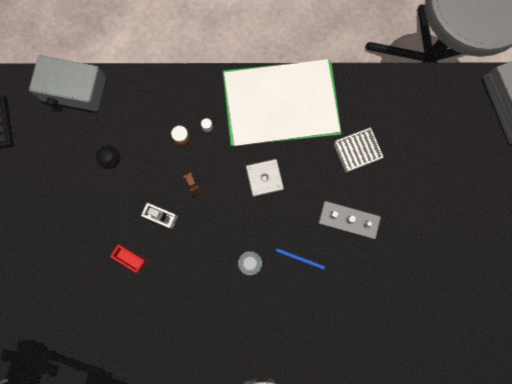

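The scene view shows the tongs in the white stand at (325,245), carrier (235,203) and rack (231,158). In the top view, the stand is at (159,215), the carrier at (265,178) and the rack at (350,220). I'll enlarge these.

Run:
```python
import cv2,numpy as np
T=cv2.imread("pics/top0.png");S=cv2.imread("pics/scene0.png")
def c(I,x,y,w,h,k):
    o=cv2.resize(I[y:y+h,x:x+w],None,fx=k,fy=k,interpolation=cv2.INTER_CUBIC)
    for i in range(0,w,10):
        cv2.line(o,(i*k,0),(i*k,5),(0,255,255),1); cv2.putText(o,str(x+i),(i*k,14),0,.3,(0,255,255),1)
    for i in range(0,h,10):
        cv2.line(o,(0,i*k),(5,i*k),(0,255,255),1); cv2.putText(o,str(y+i),(6,i*k+4),0,.3,(0,255,255),1)
    return o
a=np.hstack([c(T,130,195,50,40,8),c(T,240,155,50,40,8)])
b=np.hstack([c(T,315,198,70,42,5),c(S,300,210,50,60,5)[:210+0]]) 
b=np.hstack([c(T,310,198,80,42,5),c(S,210,138,40,42,5),c(S,210,183,40,42,5)])
cv2.imwrite("pics/crop1.png",np.vstack([a,b[:,:800]]))
cv2.imwrite("pics/crop2.png",c(S,295,210,60,60,9))
```

```text
(no output)
```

View pics/crop1.png

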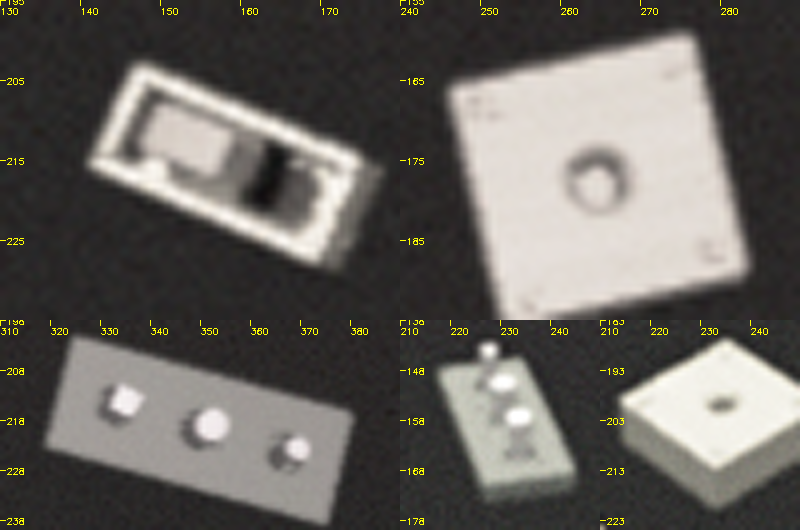

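View pics/crop2.png

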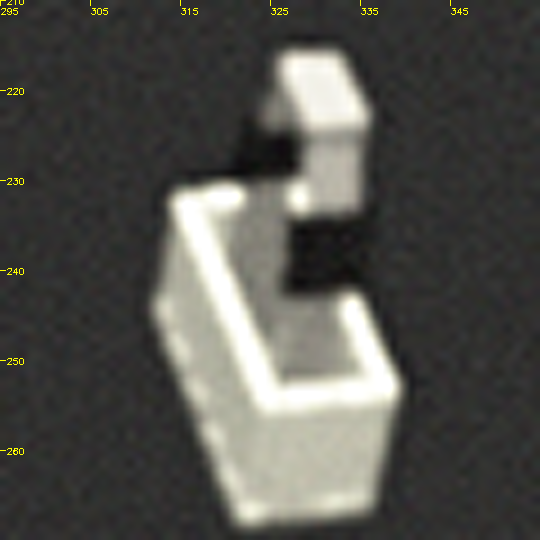

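The thick stub is the middle one in the rack: its top is about 7 px wide, against a square one on the left and a slim one on the right. Next I'll convert the pixels to world positions.

```bash
cat > h.py <<'E'
import numpy as np
from plant import r,capture,camera_model
from scipy.spatial.transform import Rotation as Ro
def ray(n,p):
    m=camera_model(n);R=np.array(m["R"]);d=R.T@[(p[0]-m["cx"])/m["fx"],(p[1]-m["cy"])/m["fy"],1]
    return -R.T@m["t"],d
def atz(n,p,z):
    o,d=ray(n,p);return o+d*(z-o[2])/d[2]
def proj(n,X):
    m=camera_model(n);c=np.array(m["R"])@X+m["t"];return m["fx"]*c[0]/c[2]+m["cx"],m["fy"]*c[1]/c[2]+m["cy"]
def tri(p,q):
    o1,d1=ray("top",p);o2,d2=ray("scene",q);d1/=np.linalg.norm(d1);d2/=np.linalg.norm(d2)
    s=np.linalg.lstsq(np.c_[d1,-d2],o2-o1,rcond=None)[0];a=o1+s[0]*d1;b=o2+s[1]*d2;return (a+b)/2,np.linalg.norm(a-b)
def cp(x,y,x0,y0,k): return ((x+.5)/k-.5+x0,(y+.5)/k-.5+y0)
E
python3 - <<'E'
from h import *
np.set_printoptions(precision=4,suppress=True)
P=lambda L,x0,y0,k,z:np.array([atz("top",cp(x,y,x0,y0,k),z) for x,y in L])
def show(n,C):
    m=C.mean(0);e=[C[1]-C[0],C[2]-C[1],C[2]-C[3],C[3]-C[0]]
    print(n,m,"edges",[round(np.linalg.norm(v)*1000,1) for v in e],"ang",[round(np.degrees(np.arctan2(v[1],v[0]))%90,1) for v in e])
show("stand",P([(143,62),(365,160),(325,265),(90,163)],130,195,8,.045))
show("carrier",P([(47,85),(293,33),(348,268),(103,322)],240,155,8,.03))
show("rack",P([(72,17),(353,92),(327,204),(46,127)],310,198,5,.014))
print("bore",P([(198,180)],240,155,8,.03), atz("scene",cp(122,405-320,210,183,5),.03))
st=cp(212,105,310,198,5),cp(103,63,210,138,5)
print("stub",atz("top",st[0],.042),atz("scene",st[1],.042),tri(*st))
bw=cp(188,138,130,195,8),cp(323,90,295,210,9)
print("bow",atz("top",bw[0],.116),atz("scene",bw[1],.116),tri(*bw))
S=np.array([atz("scene",cp(x,y,295,210,9),.045) for x,y in [(172,195),(400,390),(262,410)]]);print("standscene",S, (S[0]+S[1])/2)
s=r.read_state();print(Ro.from_euler('xyz',s["orientation"]).as_matrix())
E
```

```text
stand [0.522  0.2585 0.045 ] edges [np.float64(77.0), np.float64(35.1), np.float64(81.0), np.float64(35.7)] ang [np.float64(65.7), np.float64(69.7), np.float64(66.1), np.float64(63.3)]
carrier [ 0.6202 -0.0105  0.03  ] edges [np.float64(81.9), np.float64(79.1), np.float64(81.0), np.float64(79.6)] ang [np.float64(11.7), np.float64(11.9), np.float64(12.1), np.float64(12.5)]
rack [ 0.5082 -0.231   0.014 ] edges [np.float64(151.1), np.float64(60.2), np.float64(150.3), np.float64(59.3)] ang [np.float64(74.4), np.float64(74.3), np.float64(74.1), np.float64(75.0)]
bore [[ 0.6191 -0.0106  0.03  ]] [ 0.6213 -0.0071  0.03  ]
stub [ 0.5082 -0.2313  0.042 ] [ 0.5099 -0.2291  0.042 ] (array([ 0.5084, -0.2318,  0.0402]), np.float64(0.00013140705309651926))
bow [0.5224 0.2596 0.116 ] [0.5236 0.2612 0.116 ] (array([0.5224, 0.26  , 0.1146]), np.float64(0.00037873791566806045))
standscene [[0.5247 0.2173 0.045 ]
 [0.521  0.303  0.045 ]
 [0.5557 0.29   0.045 ]] [0.5228 0.2601 0.045 ]
[[-0.0007  0.2992  0.9542]
 [-0.0017  0.9542 -0.2992]
 [-1.     -0.0018 -0.0001]]
```

```bash
cat >> h.py <<'E'
def go(xyz,yang):
    "shift (cm) and turn in tool axes to TCP xyz, tool pointing down, tool y at yang deg"
    s=r.read_state();R=Ro.from_euler('xyz',s["orientation"]).as_matrix();a=np.radians(yang)
    y=np.array([np.cos(a),np.sin(a),0]);x=np.array([0,0,-1.]);Rt=np.c_[x,y,np.cross(x,y)]
    np.set_printoptions(precision=4,suppress=True)
    print("t",s["time"],"p",s["position"],"w",s["width"],"F",s["wrist_force"],"j6",s["joints"][5])
    print("shift",(R.T@(np.array(xyz)-s["position"])*100).round(2),"turn",Ro.from_matrix(R.T@Rt).as_rotvec().round(4))
E
python3 -c "
from h import *
go([.523,.260,.15],65.9)"
```

```text
t 0.1 p [0.1794 0.5723 0.2302] w 0.08568927827411249 F [ 0.069  -0.6149 -0.225 ] j6 -0.05670428403170974
shift [  8.05 -19.51  42.13] turn [ 0.1168 -0.      0.0018]
```

jog_arm([
  [1,[1,-5,11],[0.1168,0,0]],
  [1,[2,-10,21],[0.1168,0,0]],
  [1,[3,-15,32],[0.1168,0,0.0018]],
  [1,[4,-19.51,42.13],[0.1168,0,0.0018]],
  [1,[4,-19.51,42.13],[0.1168,0,0.0018]],
  [1,[4,-19.51,42.13],[0.1168,0,0.0018]],
  [1,[4,-19.51,42.13],[0.1168,0,0.0018]],
  [1,[8.05,-19.51,42.13],[0.1168,0,0.0018]],
  [1,[8.05,-19.51,42.13],[0.1168,0,0.0018]],
  [1,[8.05,-19.51,42.13],[0.1168,0,0.0018]],
], newtons=40)

```text
time: 1.1
position: [0.5243, 0.2566, 0.1471]
orientation: [-2.029, 1.567, -2.453]
wrist_force: [-0.2, 1.3, -0.2]
width: 0.0852
```

Run:
```python
from h import *
import cv2
go([.523,.260,.062],65.9)
S=capture("scene");cv2.imwrite("pics/s1.png",cv2.resize(S[150:280,270:400],None,fx=5,fy=5,interpolation=cv2.INTER_CUBIC)[:600])
```

```text
t 1.1 p [0.5243 0.2566 0.1471] w 0.08521698352075108 F [-0.2043  1.2935 -0.2429] j6 -0.7497946339596218
shift [ 8.51  0.28 -0.24] turn [-0.003  -0.0016  0.0032]
```

View pics/s1.png

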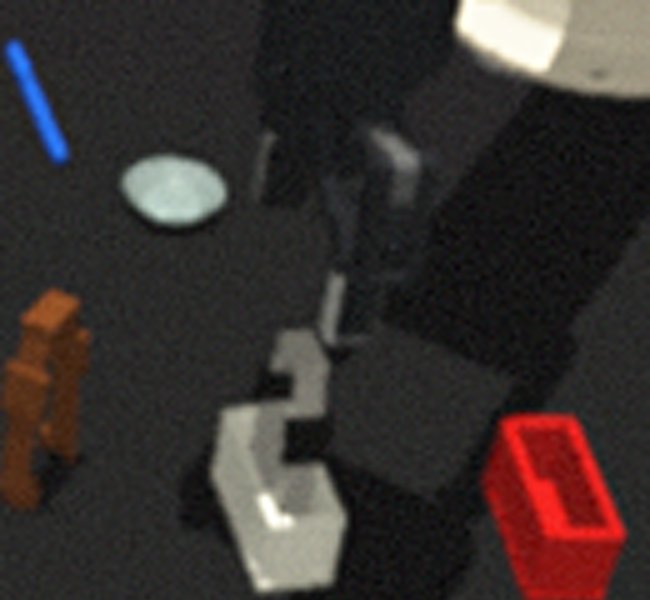

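The fingers straddle the tongs bow: tips are near (260,190) and (335,330) in the crop, and the bow is at (300,350). I'll check the projection, then go down.

Run:
```python
from h import *
s=r.read_state();p=s["position"];R=Ro.from_euler('xyz',s["orientation"]).as_matrix()
for d in(-.0426,.0426):
  for b in (.0,.013):
    q=np.array(proj("scene",p+R@[-b,d,0]));print(d,b,(q-[270,150])*5)
print((np.array(proj("scene",np.array([.523,.26,.116])))-[270,150])*5)
go([.523,.260,.062],65.9)
```

```text
-0.0426 0.0 [271.06888283 231.51611063]
-0.0426 0.013 [275.00724978 209.05705046]
0.0426 0.0 [329.4109326  355.63467958]
0.0426 0.013 [334.32686192 332.47414665]
[301.31421959 345.7979585 ]
t 1.15 p [0.5254 0.2547 0.1453] w 0.0853297464467586 F [-0.1132 -3.0905 -1.5633] j6 -0.7509123095098937
shift [ 8.32  0.43 -0.42] turn [-0.0048 -0.0017  0.0057]
```

jog_arm([
  [1,[0,0.43,-0.42],[-0.0048,0,0.0057]],
  [1,[0,0.43,-0.42],[-0.0048,0,0.0057]],
  [1,[0,0.43,-0.42],[-0.0048,0,0.0057]],
  [1,[0,0.43,-0.42],[-0.0048,0,0.0057]],
])

```text
time: 1.55
position: [0.5229, 0.2615, 0.1462]
orientation: [2.248, 1.569, 1.829]
wrist_force: [-0.8, 0.5, 0.3]
width: 0.0853
```

```bash
python3 -c "
from h import *
go([.523,.260,.060],65.9)"
```

```text
t 1.55 p [0.5229 0.2615 0.1462] w 0.0852779538287652 F [-0.7676  0.4957  0.3352] j6 -0.7471014830334087
shift [ 8.62 -0.14  0.08] turn [ 0.0018 -0.0009 -0.0011]
```

jog_arm([
  [1,[2.5,-0.14,0.08],[0.0018,0,0]],
  [1,[5,-0.14,0.08],[0.0018,0,0]],
  [1,[7,-0.14,0.08],[0.0018,0,0]],
  [1,[8.3,-0.14,0.08],[0.0018,0,0]],
  [1,[8.9,-0.14,0.08],[0.0018,0,0]],
  [1,[8.9,-0.14,0.08],[0.0018,0,0]],
  [0.3,[8.9,-0.14,0.08],[0.0018,0,0]],
  [0.1,[8.9,-0.14,0.08],[0.0018,0,0]],
  [0.02,[8.9,-0.14,0.08],[0.0018,0,0]],
  [0.02,[8.9,-0.14,0.08],[0.0018,0,0]],
])

```text
time: 2.55
position: [0.5238, 0.2603, 0.0587]
orientation: [1.3, 1.568, 0.88]
wrist_force: [0.3, -0.5, 4.2]
width: 0.044
```

jog_arm([
  [0.02,[0,0,0],[0,0,0]],
  [0.02,[0,0,0],[0,0,0]],
  [0.01,[0,0,0],[0,0,0]],
  [0.01,[0,0,0],[0,0,0]],
])

```text
time: 2.95
position: [0.5238, 0.2603, 0.0589]
orientation: [1.264, 1.568, 0.843]
wrist_force: [-0.1, -0.4, 3.0]
width: 0.0435
```

Run:
```python
from h import *
import cv2
go([.523,.260,.22],65.9)
S=capture("scene");cv2.imwrite("pics/s2.png",cv2.resize(S[190:280,290:370],None,fx=6,fy=6,interpolation=cv2.INTER_CUBIC))
```

```text
t 2.95 p [0.5238 0.2603 0.0589] w 0.04351436767944893 F [-0.1288 -0.4451  3.0117] j6 -0.7479154026145112
shift [-16.11  -0.01  -0.05] turn [-0.0001  0.001  -0.0031]
```

View pics/s2.png

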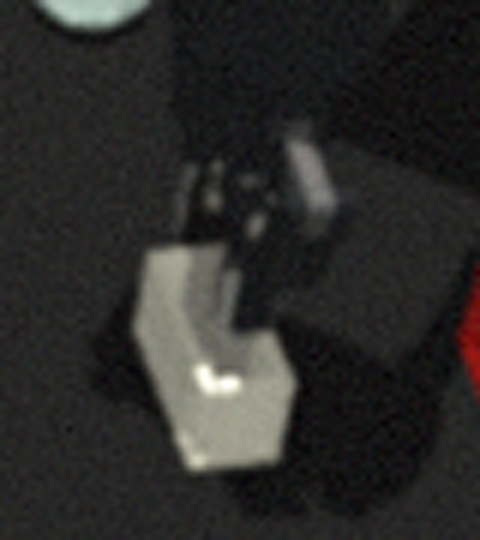

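The fingers now clasp the pads in the stand, at 43.5 mm. I'll tighten slightly and lift straight up.

jog_arm([
  [-0.01,[0,0,0],[0,0,0]],
  [-0.01,[0,0,0],[0,0,0]],
  [-0.01,[-1,0,0],[0,0,0]],
  [-0.01,[-2.5,0,0],[0,0,0]],
  [-0.01,[-4.5,0,0],[0,0,0]],
  [-0.01,[-7,0,0],[0,0,0]],
  [-0.01,[-10,0,0],[0,0,0]],
  [-0.01,[-13,0,0],[0,0,0]],
  [-0.01,[-14,0,0],[0,0,0]],
  [-0.01,[-14,0,0],[0,0,0]],
])

```text
time: 4.0
position: [0.5243, 0.2603, 0.2016]
orientation: [1.007, 1.563, 0.586]
wrist_force: [-0.1, -0.0, -0.6]
width: 0.0425
```

Run:
```python
from h import *
import cv2
a=[capture("scene"),capture("top")]
go([.509,-.2302,.20],-15.7)
p=np.array(r.read_state()["position"]);S=proj("scene",p-[0,0,.05]);T=proj("top",p-[0,0,.05]);print(S,T)
o=[]
for I,q in zip(a,(S,T)):
    x,y=int(q[0])-33,int(q[1])-40;print(x,y);o.append(cv2.resize(I[y:y+80,x:x+66],None,fx=6,fy=6,interpolation=cv2.INTER_CUBIC))
cv2.imwrite("pics/s3.png",np.clip(np.hstack(o).astype(float)*1.8,0,255).astype(np.uint8))
```

```text
t 4.1 p [0.5232 0.2598 0.1976] w 0.04266108570974627 F [-0.1377  0.5464 -2.6386] j6 -0.7479088578686425
shift [ -0.32 -45.31  18.72] turn [ 1.424  -0.0014 -0.0015]
(np.float64(332.2588455488274), np.float64(208.3162776886847)) (np.float64(150.58851953789008), np.float64(210.0514311707895))
299 168
117 170
```

View pics/s3.png

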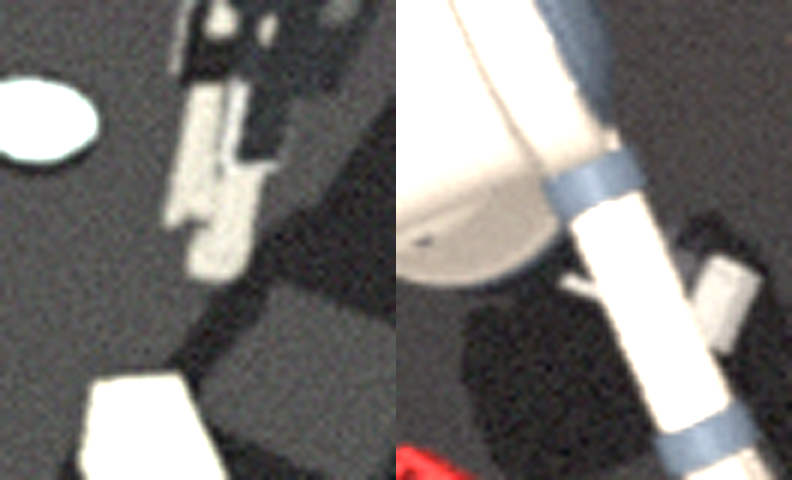

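The tongs are held open and straight, with jaw ends near (185,222) and (215,275) in the crop. Now to the rack, above the middle stub.

jog_arm([
  [-0.01,[-0.3,-2,0.9],[0.07,0,0]],
  [-0.01,[-0.3,-6,2.5],[0.19,0,0]],
  [-0.01,[-0.3,-10,4.1],[0.31,0,0]],
  [-0.01,[-0.3,-14,5.8],[0.44,0,0]],
  [-0.01,[-0.3,-18,7.4],[0.57,0,0]],
  [-0.01,[-0.3,-22,9.1],[0.7,0,0]],
  [-0.01,[-0.3,-26,10.7],[0.83,0,0]],
  [-0.01,[-0.3,-30,12.4],[0.95,0,0]],
  [-0.01,[-0.3,-33,13.6],[1.05,0,0]],
  [-0.01,[-0.3,-35,14.5],[1.1,0,0]],
])

```text
time: 5.1
position: [0.5113, -0.1211, 0.1972]
orientation: [-2.241, 1.567, 2.515]
wrist_force: [-0.4, 0.6, -1.7]
width: 0.0427
```

```bash
python3 -c "
from h import *
go([.509,-.2302,.15],-15.7)"
```

```text
t 5.1 p [ 0.5113 -0.1211  0.1972] w 0.04265898043412477 F [-0.3582  0.6479 -1.7074] j6 -0.3421732169375699
shift [ 4.7  -0.7  10.91] turn [ 0.3183 -0.0021  0.0037]
```

jog_arm([
  [-0.01,[0,-0.3,3.5],[0.1,0,0]],
  [-0.01,[0,-0.5,7],[0.2,0,0]],
  [-0.01,[0,-0.6,9],[0.28,0,0.003]],
  [-0.01,[1,-0.7,10.5],[0.318,-0.002,0.0037]],
  [-0.01,[3,-0.7,10.91],[0.318,-0.002,0.0037]],
  [-0.01,[4.7,-0.7,10.91],[0.318,-0.002,0.0037]],
  [-0.01,[4.7,-0.7,10.91],[0.318,-0.002,0.0037]],
  [-0.01,[4.7,-0.7,10.91],[0.318,-0.002,0.0037]],
  [-0.01,[4.7,-0.7,10.91],[0.318,-0.002,0.0037]],
  [-0.01,[4.7,-0.7,10.91],[0.318,-0.002,0.0037]],
])

```text
time: 6.1
position: [0.5095, -0.2302, 0.1511]
orientation: [1.434, 1.569, -0.41]
wrist_force: [0.4, 0.6, -1.5]
width: 0.0424
```

Run:
```python
from h import *
import cv2
a=[capture("scene"),capture("top")]
go([.509,-.2302,.083],-15.7)
p=np.array(r.read_state()["position"]);S=proj("scene",p-[0,0,.05]);T=proj("top",p-[0,0,.05]);print(S,T)
o=[]
for I,q in zip(a,(S,T)):
    x,y=int(q[0])-28,int(q[1])-30;print(x,y);o.append(cv2.resize(I[y:y+60,x:x+56],None,fx=7,fy=7,interpolation=cv2.INTER_CUBIC))
cv2.imwrite("pics/s4.png",np.clip(np.hstack(o).astype(float)*1.3,0,255).astype(np.uint8))
R=Ro.from_euler('xyz',r.read_state()["orientation"]).as_matrix()
for d in(-.028,.028): print(d,(np.array(proj("scene",p+R@[.054,d,0]))))
```

```text
t 6.2 p [ 0.5094 -0.2302  0.151 ] w 0.042424339751355435 F [-0.3931 -0.1405 -0.4566] j6 -0.21216558991967038
shift [ 6.8  -0.05  0.01] turn [ 0.0008  0.0002 -0.0016]
(np.float64(229.76699397792234), np.float64(134.05252790448853)) (np.float64(356.99839373017346), np.float64(215.95953458066938))
201 104
328 185
-0.028 [238.2157 134.1607]
0.028 [221.2202 136.1873]
```

View pics/s4.png

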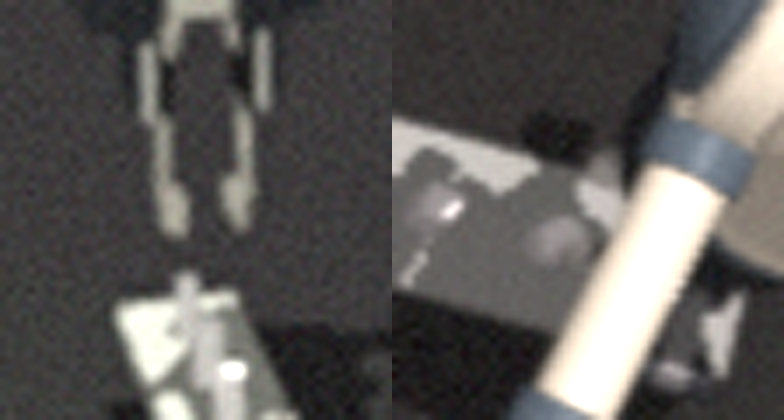

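Run:
```python
from h import *
s=r.read_state();p=s["position"]
R=Ro.from_euler('xyz',s["orientation"]).as_matrix()
for d in(-.024,.024):
  for e in (-.01,.01): print(d,e,(np.array(proj("scene",p+R@[.054,d,e]))-[201,104])*7)
print(proj("scene",np.array([p[0],p[1],.042])),proj("scene",np.array([p[0],p[1],.042])+R@[0,.001,0]))
```

```text
-0.024 -0.01 [257.47483684 222.16204885]
-0.024 0.01 [246.80740655 202.22450758]
0.024 -0.01 [154.87129604 234.50709796]
0.024 0.01 [145.45868679 214.20212411]
(np.float64(230.17045402196547), np.float64(150.00945223929875)) (np.float64(229.87556350018573), np.float64(150.04769577278026))
```

Open jaws hang at crop x≈163–250, y≈233. The thick stub's top is at (208,325), below and centred within about 1 mm. Descending with the jaws slightly wider.

jog_arm([
  [0.01,[0,-0.1,0.01],[0,0,0]],
  [0.01,[1,-0.1,0.01],[0,0,0]],
  [0.01,[2.5,-0.1,0.01],[0,0,0]],
  [0.01,[4,-0.1,0.01],[0,0,0]],
  [0.01,[5,-0.1,0.01],[0,0,0]],
  [0.01,[5.8,-0.1,0.01],[0,0,0]],
  [0.01,[6.3,-0.1,0.01],[0,0,0]],
  [0.01,[6.6,-0.1,0.01],[0,0,0]],
  [0.01,[6.7,-0.1,0.01],[0,0,0]],
  [0.01,[6.7,-0.1,0.01],[0,0,0]],
])

```text
time: 7.2
position: [0.5087, -0.2302, 0.0844]
orientation: [1.411, 1.569, -0.433]
wrist_force: [0.3, -0.4, -1.0]
width: 0.0432
```

Run:
```python
from h import *
import cv2
I=capture("scene")
go([.509,-.2302,.083],-15.7)
cv2.imwrite("pics/s5.png",np.clip(cv2.resize(I[110:180,195:265],None,fx=8,fy=8,interpolation=cv2.INTER_CUBIC)*1.3,0,255).astype(np.uint8))
```

```text
t 7.25 p [ 0.5088 -0.2302  0.0845] w 0.04325379768969657 F [-0.3066  0.0971 -0.9894] j6 -0.2126965729405965
shift [ 0.15  0.02 -0.01] turn [ 0.0008  0.0004 -0.0024]
```

View pics/s5.png

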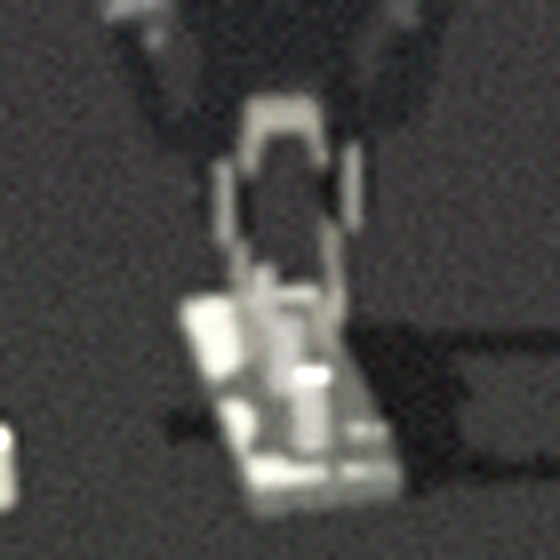

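Both arms straddle the stub, with arms at x≈240 and 340 and the stub at about 285. Closing.

jog_arm([
  [-0.05,[0,0,0],[0,0,0]],
  [-0.1,[0,0,0],[0,0,0]],
  [-0.15,[0,0,0],[0,0,0]],
  [-0.2,[0,0,0],[0,0,0]],
  [-0.4,[0,0,0],[0,0,0]],
  [-0.4,[0,0,0],[0,0,0]],
  [-0.4,[0,0,0],[0,0,0]],
], newtons=40)

```text
time: 7.95
position: [0.5089, -0.2303, 0.0848]
orientation: [1.398, 1.568, -0.446]
wrist_force: [1.1, -0.4, 1.6]
width: 0.0353
```

jog_arm([
  [-0.4,[-0.5,0,0],[0,0,0]],
  [-0.4,[-1,0,0],[0,0,0]],
  [-0.4,[-2,0,0],[0,0,0]],
  [-0.4,[-3.5,0,0],[0,0,0]],
  [-0.4,[-5,0,0],[0,0,0]],
  [-0.4,[-6,0,0],[0,0,0]],
  [-0.4,[-6,0,0],[0,0,0]],
  [-0.4,[-6,0,0],[0,0,0]],
])

```text
time: 8.75
position: [0.5089, -0.2303, 0.1451]
orientation: [1.388, 1.567, -0.456]
wrist_force: [0.0, -0.3, -1.8]
width: 0.0351
```

Run:
```python
from h import *
import cv2
I=capture("scene")
go([.620,-.0093,.145],-15.7)
cv2.imwrite("pics/s6.png",np.clip(cv2.resize(I[95:170,195:265],None,fx=8,fy=8,interpolation=cv2.INTER_CUBIC)*1.3,0,255).astype(np.uint8))
```

```text
t 8.8 p [ 0.5086 -0.2302  0.1443] w 0.035062965082382956 F [ 0.5029  1.1629 -2.0919] j6 -0.2126782616960977
shift [ -0.06   4.76 -24.27] turn [ 0.0007  0.0004 -0.0024]
```

View pics/s6.png

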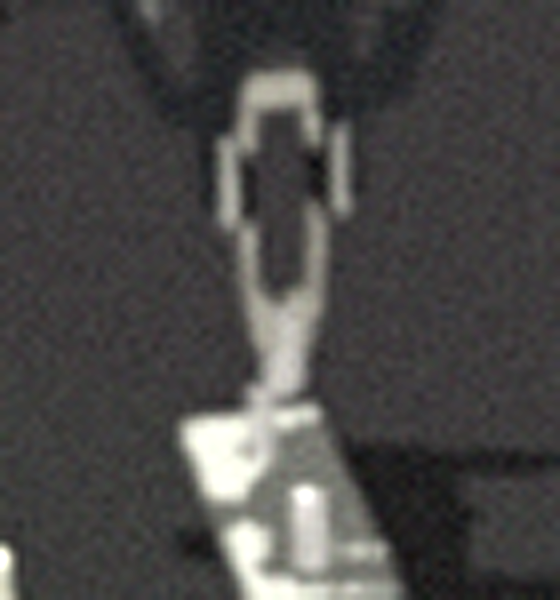

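The stub is in the jaws (crop 290,355), lifted cleanly. Now over the socket.

jog_arm([
  [-0.4,[-0.5,0.3,-1.5],[0,0,0]],
  [-0.4,[-0.5,0.9,-4.5],[0,0,0]],
  [-0.4,[-0.5,1.5,-8],[0,0,0]],
  [-0.4,[-0.5,2.3,-12],[0,0,0]],
  [-0.4,[-0.5,3.1,-16],[0,0,0]],
  [-0.4,[-0.3,3.9,-20],[0,0,0]],
  [-0.4,[-0.06,4.5,-23],[0,0,0]],
  [-0.4,[-0.06,4.76,-24.27],[0,0,0]],
  [-0.4,[-0.06,4.76,-24.27],[0,0,0]],
  [-0.4,[-0.06,4.76,-24.27],[0,0,0]],
])

```text
time: 9.8
position: [0.6196, -0.0097, 0.1447]
orientation: [0.918, 1.569, -0.926]
wrist_force: [-0.6, -0.7, -1.2]
width: 0.0348
```

jog_arm([
  [-0.4,[0,0,0],[0,0,0]],
  [-0.4,[0,0,0],[0,0,0]],
])

```text
time: 10.0
position: [0.6193, -0.011, 0.1449]
orientation: [0.864, 1.569, -0.982]
wrist_force: [0.6, 0.6, -1.1]
width: 0.0349
```

Run:
```python
from h import *
import cv2
a=[capture("scene"),capture("top")]
go([.6203,-.009,.108],-15.7)
p=np.array(r.read_state()["position"])
o=[]
for n,I in zip(("scene","top"),a):
    q=proj(n,np.array([p[0],p[1],.07]));x,y=int(q[0])-28,int(q[1])-30;print(n,x,y,proj(n,np.array([p[0],p[1],p[2]-.079])),proj(n,np.array([.6203,-.009,.03])));o.append(cv2.resize(I[y:y+60,x:x+56],None,fx=7,fy=7,interpolation=cv2.INTER_CUBIC))
cv2.imwrite("pics/s7.png",np.clip(np.hstack(o).astype(float)*1.1,0,255).astype(np.uint8))
```

```text
t 10.1 p [ 0.6194 -0.0107  0.145 ] w 0.03512172644452326 F [-0.0785 -0.1722 -1.5787] j6 0.20318201036244657
shift [ 3.7   0.03 -0.19] turn [-0.0006  0.0012 -0.002 ]
scene 205 157 (np.float64(233.7696106200221), np.float64(188.29474156621146)) (np.float64(233.98857059951845), np.float64(199.11185878324923))
top 237 144 (np.float64(265.06226907588933), np.float64(174.47838916998518)) (np.float64(263.7049356425218), np.float64(176.59377709962644))
```

View pics/s7.png

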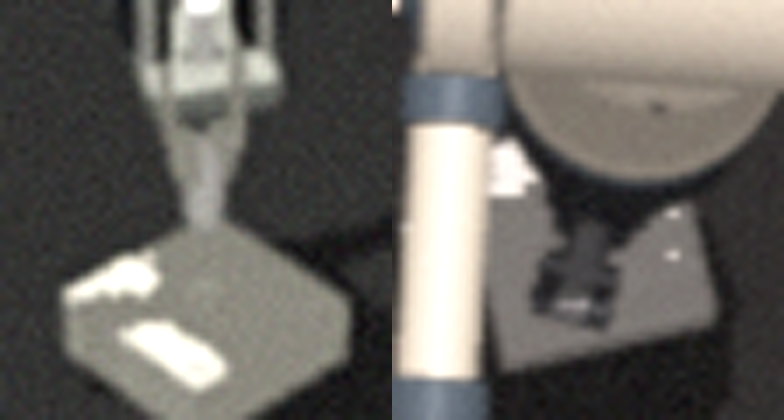

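The stub foot (crop 205,225) sits over the bore (208,292) to within about 0.5 mm sideways. Lowering.

jog_arm([
  [-0.4,[0.8,0.02,-0.19],[0,0,0]],
  [-0.4,[2,0.03,-0.19],[0,0,0]],
  [-0.4,[2.8,0.03,-0.19],[0,0,0]],
  [-0.4,[3.2,0.03,-0.19],[0,0,0]],
  [-0.4,[3.4,0.03,-0.19],[0,0,0]],
  [-0.4,[3.4,0.03,-0.19],[0,0,0]],
])

```text
time: 10.7
position: [0.6201, -0.0089, 0.1105]
orientation: [0.723, 1.569, -1.123]
wrist_force: [0.3, -0.4, -0.1]
width: 0.0351
```

```bash
python3 -c "
from h import *
go([.6203,-.009,.105],-15.7)"
```

```text
t 10.7 p [ 0.6201 -0.0089  0.1105] w 0.03509166246309768 F [ 0.3212 -0.3887 -0.1206] j6 0.2061683777583897
shift [ 0.55  0.02 -0.  ] turn [-0.0006  0.0014 -0.0012]
```

jog_arm([
  [-0.4,[0.15,0.02,0],[0,0,0]],
  [-0.4,[0.3,0.02,0],[0,0,0]],
  [-0.4,[0.45,0.02,0],[0,0,0]],
  [-0.4,[0.6,0.02,0],[0,0,0]],
  [-0.4,[0.6,0.02,0],[0,0,0]],
])

```text
time: 11.2
position: [0.6202, -0.0091, 0.1042]
orientation: [0.599, 1.569, -1.247]
wrist_force: [0.5, -0.8, -0.9]
width: 0.035
```

jog_arm([
  [-0.4,[0.1,0,0],[0,0,0]],
  [-0.4,[0.2,0,0],[0,0,0]],
  [-0.4,[0.2,0,0],[0,0,0]],
])

```text
time: 11.5
position: [0.6203, -0.0094, 0.1026]
orientation: [0.655, 1.568, -1.191]
wrist_force: [-0.5, -0.9, 0.7]
width: 0.035
```

jog_arm([
  [-0.4,[0.1,0,0],[0,0,0]],
  [-0.4,[0.2,0,0],[0,0,0]],
  [-0.4,[0.2,0,0],[0,0,0]],
])

```text
time: 11.8
position: [0.6202, -0.0098, 0.1005]
orientation: [0.55, 1.568, -1.296]
wrist_force: [0.1, -2.4, 1.2]
width: 0.0351
```

jog_arm([
  [-0.4,[0.1,0,0],[0,0,0]],
  [-0.4,[0.1,0,0],[0,0,0]],
])

```text
time: 12.0
position: [0.6202, -0.0098, 0.0995]
orientation: [0.554, 1.568, -1.292]
wrist_force: [-1.0, -1.4, 2.4]
width: 0.0347
```

jog_arm([
  [-0.4,[0.1,0,0],[0,0,0]],
  [-0.4,[0.1,0,0],[0,0,0]],
])

```text
time: 12.2
position: [0.6202, -0.0098, 0.0985]
orientation: [0.566, 1.568, -1.28]
wrist_force: [-0.7, -2.1, 2.0]
width: 0.0352
```

jog_arm([
  [-0.4,[0.1,0,0],[0,0,0]],
  [-0.4,[0.1,0,0],[0,0,0]],
])

```text
time: 12.4
position: [0.6203, -0.0099, 0.0977]
orientation: [0.615, 1.567, -1.231]
wrist_force: [-1.6, -2.0, 3.1]
width: 0.0349
```

jog_arm([
  [-0.4,[0.1,0,0.03],[0,0,0]],
  [-0.4,[0.1,0,0.03],[0,0,0]],
])

```text
time: 12.6
position: [0.6202, -0.0101, 0.0964]
orientation: [0.631, 1.568, -1.214]
wrist_force: [-1.2, -0.7, 1.9]
width: 0.035
```

jog_arm([
  [-0.4,[0.1,0,0.03],[0,0,0]],
  [-0.4,[0.1,0,0.03],[0,0,0]],
])

```text
time: 12.8
position: [0.6201, -0.0103, 0.0949]
orientation: [0.573, 1.568, -1.273]
wrist_force: [-0.5, -1.1, 1.6]
width: 0.0351
```

jog_arm([
  [-0.4,[0.1,0,0],[0,0,0]],
  [-0.4,[0.1,0,0],[0,0,0]],
])

```text
time: 13.0
position: [0.62, -0.0102, 0.0933]
orientation: [0.406, 1.568, -1.439]
wrist_force: [0.0, -1.6, 0.1]
width: 0.0351
```

jog_arm([
  [-0.4,[0.1,0,0],[0,0,0]],
  [-0.4,[0.1,0,0],[0,0,0]],
])

```text
time: 13.2
position: [0.6199, -0.0102, 0.0917]
orientation: [0.274, 1.568, -1.572]
wrist_force: [0.3, -1.7, -0.3]
width: 0.0349
```

jog_arm([
  [-0.4,[0.1,0,0],[0,0,0]],
  [-0.4,[0.1,0,0],[0,0,0]],
])

```text
time: 13.4
position: [0.6199, -0.0103, 0.0904]
orientation: [0.2, 1.568, -1.646]
wrist_force: [-0.1, -1.4, -0.1]
width: 0.0353
```

jog_arm([
  [-0.4,[0.08,0,0],[0,0,0]],
  [-0.4,[0.08,0,0],[0,0,0]],
])

```text
time: 13.6
position: [0.6199, -0.0103, 0.0894]
orientation: [0.185, 1.568, -1.66]
wrist_force: [1.4, -0.9, 1.0]
width: 0.0351
```

jog_arm([
  [-0.4,[0.08,0,0],[0,0,0]],
  [-0.4,[0.08,0,0],[0,0,0]],
])

```text
time: 13.8
position: [0.62, -0.0103, 0.0888]
orientation: [0.294, 1.568, -1.552]
wrist_force: [0.1, -1.4, 0.9]
width: 0.0349
```

jog_arm([
  [-0.4,[0.08,0,0],[0,0,0]],
  [-0.4,[0.08,0,0],[0,0,0]],
])

```text
time: 14.0
position: [0.6201, -0.0103, 0.0887]
orientation: [0.511, 1.568, -1.335]
wrist_force: [-1.1, -0.5, 5.1]
width: 0.035
```

jog_arm([
  [-0.4,[0.08,0,0],[0,0,0]],
  [-0.4,[0.08,0,0],[0,0,0]],
])

```text
time: 14.2
position: [0.6201, -0.0103, 0.0887]
orientation: [0.655, 1.568, -1.191]
wrist_force: [-2.3, -1.5, 5.7]
width: 0.0351
```

jog_arm([
  [-0.4,[0.1,0,0],[0,0,0]],
  [-0.4,[0.1,0,0],[0,0,0]],
  [-0.4,[0.1,0,0],[0,0,0]],
])

```text
time: 14.5
position: [0.6201, -0.0103, 0.0887]
orientation: [0.809, 1.567, -1.037]
wrist_force: [-2.1, -0.2, 6.3]
width: 0.0352
```

jog_arm([
  [-0.4,[0.1,0,0],[0,0,0]],
  [-0.4,[0.1,0,0],[0,0,0]],
  [-0.4,[0.1,0,0],[0,0,0]],
])

```text
time: 14.8
position: [0.6201, -0.0103, 0.0886]
orientation: [0.902, 1.567, -0.944]
wrist_force: [-2.8, -1.4, 6.6]
width: 0.0351
```

Firm stop at z=0.0887, with a net push of about 8 N (6.6 plus about 1.3 N of carried weight). Releasing.

jog_arm([
  [-0.4,[0,0,0],[0,0,0]],
  [-0.25,[0,0,0],[0,0,0]],
  [-0.1,[0,0,0],[0,0,0]],
  [-0.04,[0,0,0],[0,0,0]],
  [0,[0,0,0],[0,0,0]],
  [0.015,[0,0,0],[0,0,0]],
  [0.015,[0,0,0],[0,0,0]],
  [0.015,[0,0,0],[0,0,0]],
])

```text
time: 15.6
position: [0.6201, -0.0103, 0.0886]
orientation: [0.903, 1.567, -0.943]
wrist_force: [0.1, 0.2, -0.7]
width: 0.0431
```

jog_arm([
  [0.015,[-0.5,0,0],[0,0,0]],
  [0.015,[-1.5,0,0],[0,0,0]],
  [0.015,[-3,0,0],[0,0,0]],
  [0.015,[-5,0,0],[0,0,0]],
  [0.015,[-8,0,0],[0,0,0]],
  [0.015,[-10,0,0],[0,0,0]],
  [0.015,[-11,0,0],[0,0,0]],
  [0.015,[-11,0,0],[0,0,0]],
])

```text
time: 16.4
position: [0.6208, -0.01, 0.2017]
orientation: [1.414, 1.563, -0.432]
wrist_force: [-0.5, -0.1, -1.2]
width: 0.0433
```

Run:
```python
from h import *
import cv2
a=[capture("scene"),capture("top")]
go([.5238,.2603,.2],65.9)
p=np.array(r.read_state()["position"])
q=proj("scene",np.array([.62,-.01,.09]));x,y=int(q[0])-28,int(q[1])-50;print(x,y)
A=cv2.resize(a[0][y:y+85,x:x+56],None,fx=7,fy=7,interpolation=cv2.INTER_CUBIC)
B=cv2.resize(a[1][150:235,237:293],None,fx=7,fy=7,interpolation=cv2.INTER_CUBIC)
cv2.imwrite("pics/s8.png",np.clip(np.hstack([A,B]).astype(float)*1.1,0,255).astype(np.uint8))
R=Ro.from_euler('xyz',r.read_state()["orientation"]).as_matrix()
for z in(.054,.056):
  for d in(-.025,.025): print(z,d,(np.array(proj("scene",p+R@[z,d,-.01]))-[x,y])*7)
for z in (.046,.054): print("stub top if",z,(np.array(proj("scene",np.array([.62,-.01,z])))-[x,y])*7)
```

```text
t 16.5 p [ 0.6197 -0.0099  0.198 ] w 0.043305562122934425 F [ 0.1665 -0.1652 -0.9802] j6 0.20504879148713986
shift [ -0.29 -16.57 -23.4 ] turn [-1.4252  0.0034 -0.0001]
205 131
0.054 -0.025 [270.2521 237.6297]
0.054 0.025 [137.4285 256.2183]
0.056 -0.025 [270.2329 242.1906]
0.056 0.025 [137.5865 260.8152]
stub top if 0.046 [201.701  443.2401]
stub top if 0.054 [201.3787 427.0215]
```

View pics/s8.png

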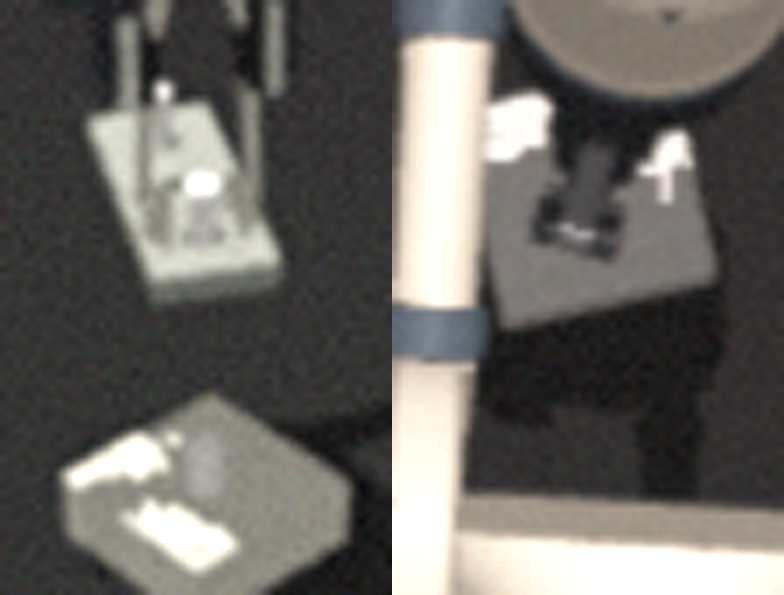

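The stub stands in the socket at crop (203,465), and its top height of about 46 mm agrees with bottoming 20 mm down. The jaws are empty and the slim and square stubs are still in the rack. Returning the tongs.

jog_arm([
  [0.015,[-0.3,-0.7,-1],[-0.07,0,0]],
  [0.015,[-0.3,-2.4,-3.4],[-0.2,0,0]],
  [0.015,[-0.3,-4.2,-6],[-0.34,0,0]],
  [0.015,[-0.3,-6,-8.5],[-0.48,0,0]],
  [0.015,[-0.3,-7.8,-11],[-0.62,0,0]],
  [0.015,[-0.3,-9.6,-13.5],[-0.76,0,0]],
  [0.015,[-0.3,-11.4,-16],[-0.9,0,0]],
  [0.015,[-0.3,-13,-18.4],[-1.03,0,0]],
  [0.015,[-0.3,-14.3,-20.2],[-1.15,0,0]],
  [0.015,[-0.3,-15.2,-21.4],[-1.22,0,0]],
])

```text
time: 17.5
position: [0.5302, 0.2387, 0.1981]
orientation: [-1.418, 1.567, -2.039]
wrist_force: [0.4, -0.6, -0.7]
width: 0.0436
```

```bash
python3 -c "
from h import *
go([.5238,.2603,.17],65.9)"
```

```text
t 17.5 p [0.5302 0.2387 0.1981] w 0.043630877629933215 F [ 0.3811 -0.601  -0.7088] j6 -0.5851851327217885
shift [ 2.8   1.4  -1.78] turn [-0.1994  0.0002  0.0041]
```

jog_arm([
  [0.015,[0,0.7,-0.9],[-0.08,0,0]],
  [0.015,[0,1.2,-1.5],[-0.15,0,0.004]],
  [0.015,[0,1.4,-1.78],[-0.1994,0,0.0041]],
  [0.015,[1.4,1.4,-1.78],[-0.1994,0,0.0041]],
  [0.015,[2.8,1.4,-1.78],[-0.1994,0,0.0041]],
  [0.015,[2.8,1.4,-1.78],[-0.1994,0,0.0041]],
  [0.015,[2.8,1.4,-1.78],[-0.1994,0,0.0041]],
  [0.015,[2.8,1.4,-1.78],[-0.1994,0,0.0041]],
  [0.015,[2.8,1.4,-1.78],[-0.1994,0,0.0041]],
])

```text
time: 18.4
position: [0.5241, 0.2603, 0.1707]
orientation: [0.688, 1.569, 0.267]
wrist_force: [0.1, 0.3, -0.7]
width: 0.0432
```

```bash
python3 -c "
from h import *
go([.5238,.2603,.108],65.9)"
```

```text
t 18.4 p [0.5241 0.2603 0.1707] w 0.043206404535912034 F [ 0.1394  0.2921 -0.6652] j6 -0.7468711900431921
shift [ 6.27 -0.02 -0.04] turn [-0.0004  0.0011 -0.0009]
```

jog_arm([
  [0.015,[1,-0.02,-0.04],[0,0.001,0]],
  [0.015,[2.5,-0.02,-0.04],[0,0.001,0]],
  [0.015,[4,-0.02,-0.04],[0,0.001,0]],
  [0.015,[5.3,-0.02,-0.04],[0,0.001,0]],
  [0.015,[6.2,-0.02,-0.04],[0,0.001,0]],
  [0.015,[6.7,-0.02,-0.04],[0,0.001,0]],
  [0.015,[7.1,-0.02,-0.04],[0,0.001,0]],
  [0.015,[7.5,-0.02,-0.04],[0,0.001,0]],
  [0.015,[7.5,-0.02,-0.04],[0,0.001,0]],
])

```text
time: 19.3
position: [0.5238, 0.2603, 0.0955]
orientation: [1.535, 1.57, 1.114]
wrist_force: [0.4, 0.6, -0.5]
width: 0.0437
```

jog_arm([
  [0.015,[0.5,0,0],[0,0,0]],
  [0.015,[1,0,0],[0,0,0]],
  [0.015,[1.5,0,0],[0,0,0]],
  [0.015,[2,0,0],[0,0,0]],
  [0.015,[2.2,0,0],[0,0,0]],
  [0.015,[2.2,0,0],[0,0,0]],
])

```text
time: 19.9
position: [0.5235, 0.2602, 0.0729]
orientation: [3.055, 1.57, 2.633]
wrist_force: [-1.1, -0.0, -0.9]
width: 0.0436
```

```bash
python3 -c "
from h import *
go([.5238,.2603,.059],65.9)"
```

```text
t 19.9 p [0.5235 0.2602 0.0729] w 0.04355812261795318 F [-1.1041 -0.0163 -0.8996] j6 -0.7470331621189622
shift [1.39 0.02 0.02] turn [-0.0004 -0.0007 -0.0001]
```

Tips are in the pocket with no resistance. The last 14 mm, gently.

jog_arm([
  [0.015,[0.4,0.01,0.02],[0,0,0]],
  [0.015,[0.8,0.01,0.02],[0,0,0]],
  [0.015,[1.1,0.01,0.02],[0,0,0]],
  [0.015,[1.2,0.01,0.02],[0,0,0]],
  [0.015,[1.2,0.01,0.02],[0,0,0]],
])

```text
time: 20.4
position: [0.5236, 0.2601, 0.0606]
orientation: [-2.856, 1.57, 3.006]
wrist_force: [-0.2, -0.2, -1.4]
width: 0.0435
```

jog_arm([
  [0.015,[0.1,0,0],[0,0,0]],
  [0.015,[0.1,0,0],[0,0,0]],
])

```text
time: 20.6
position: [0.5236, 0.2601, 0.0595]
orientation: [-2.88, 1.57, 2.982]
wrist_force: [-0.3, 0.8, -1.3]
width: 0.0437
```

jog_arm([
  [0.015,[0.1,0,0],[0,0,0]],
  [0.015,[0.1,0,0],[0,0,0]],
])

```text
time: 20.8
position: [0.5238, 0.2602, 0.059]
orientation: [2.688, 1.57, 2.267]
wrist_force: [-0.2, -0.1, -0.2]
width: 0.0432
```

jog_arm([
  [0.015,[0.1,0,0],[0,0,0]],
  [0.015,[0.1,0,0],[0,0,0]],
])

```text
time: 21.0
position: [0.5241, 0.2603, 0.0588]
orientation: [1.324, 1.57, 0.903]
wrist_force: [-1.4, -0.2, 3.9]
width: 0.0436
```

jog_arm([
  [0.015,[0.1,0,0],[0,0,0]],
  [0.015,[0.1,0,0],[0,0,0]],
])

```text
time: 21.2
position: [0.5243, 0.2604, 0.0587]
orientation: [1.032, 1.569, 0.611]
wrist_force: [-1.1, -1.1, 5.3]
width: 0.0436
```

Floor contact is at the same height as at pick-up. Release and retreat.

jog_arm([
  [0.015,[0,0,0],[0,0,0]],
  [0.03,[0,0,0],[0,0,0]],
  [0.05,[0,0,0],[0,0,0]],
  [0.08,[0,0,0],[0,0,0]],
  [0.15,[0,0,0],[0,0,0]],
  [0.4,[0,0,0],[0,0,0]],
  [1,[0,0,0],[0,0,0]],
  [1,[0,0,0],[0,0,0]],
  [1,[0,0,0],[0,0,0]],
  [1,[0,0,0],[0,0,0]],
])

```text
time: 22.2
position: [0.5243, 0.2604, 0.0587]
orientation: [1.041, 1.569, 0.62]
wrist_force: [0.9, 1.0, 0.0]
width: 0.0854
```

jog_arm([
  [1,[-0.5,0,0],[0,0,0]],
  [1,[-1.5,0,0],[0,0,0]],
  [1,[-3.5,0,0],[0,0,0]],
  [1,[-6,0,0],[0,0,0]],
  [1,[-9,0,0],[0,0,0]],
  [1,[-13,0,0],[0,0,0]],
  [1,[-16,0,0],[0,0,0]],
  [1,[-17,0,0],[0,0,0]],
  [1,[-17,0,0],[0,0,0]],
])

```text
time: 23.1
position: [0.5248, 0.2605, 0.2314]
orientation: [0.889, 1.564, 0.468]
wrist_force: [-0.4, -0.3, -0.5]
width: 0.0856
```

jog_arm([
  [1,[0,2,-2],[0,0,0]],
  [1,[0,5,-5],[0,0,0]],
  [1,[0,8,-8],[0,0,0]],
  [1,[0,11,-11],[0,0,0]],
  [1,[0,13,-13],[0,0,0]],
  [1,[0,14,-14],[0,0,0]],
  [1,[0,14,-14],[0,0,0]],
  [1,[0,14,-14],[0,0,0]],
])

```text
time: 23.9
position: [0.4546, 0.4445, 0.2306]
orientation: [0.657, 1.566, 0.236]
wrist_force: [-0.4, -0.1, -0.1]
width: 0.0855
```

Run:
```python
from h import *
import cv2
S,T=capture("scene"),capture("top");cv2.imwrite("pics/sF.png",S);cv2.imwrite("pics/tF.png",T)
go([.5,.3,.2],65.9)
S0,T0=cv2.imread("pics/scene0.png"),cv2.imread("pics/top0.png")
def ncc(A,B,x,y,w,h):
    m=cv2.matchTemplate(B[y-4:y+h+4,x-4:x+w+4],A[y:y+h,x:x+w],cv2.TM_CCOEFF_NORMED);_,v,_,l=cv2.minMaxLoc(m);return round(v,3),(l[0]-4,l[1]-4)
print("scene tongs bow",ncc(S0,S,318,212,22,34),"stand+tongs",ncc(S0,S,310,212,32,58))
print("top stand",ncc(T0,T,138,200,40,32)," rack right",ncc(T0,T,360,212,18,20)," rack left",ncc(T0,T,325,205,18,20)," mid",ncc(T0,T,344,210,16,18))
print("scene jar",ncc(S0,S,225,248,28,36),"vial",ncc(S0,S,204,240,18,28),"mouse",ncc(S0,S,292,308,38,38),"slidebox",ncc(S0,S,150,150,50,35))
print("socket before/after gray:");g=lambda I:cv2.cvtColor(I,6)
print(g(T0)[172:184,258:272:2]);print(g(T)[172:184,258:272:2])
```

```text
t 24.0 p [0.4551 0.4441 0.2314] w 0.08530826265872711 F [ 0.636  -1.2823 -0.3905] j6 -0.42760082158073803
shift [  3.13 -11.31  10.  ] turn [-0.0023  0.0044 -0.0044]
scene tongs bow (0.991, (0, 0)) stand+tongs (0.995, (0, 0))
top stand (0.996, (0, 0))  rack right (0.998, (0, 0))  rack left (0.996, (0, 0))  mid (0.238, (4, 0))
scene jar (0.999, (0, 0)) vial (0.999, (0, 0)) mouse (0.858, (0, 0)) slidebox (0.999, (0, 0))
socket before/after gray:
[[221 222 220 212 217 221 222]
 [222 221 201 173 185 219 224]
 [221 216 160 126 140 202 222]
 [222 197 126 129 107 183 221]
 [223 190 141 206 129 178 221]
 [220 192 197 218 182 169 220]
 [222 198 196 220 192 165 216]
 [224 207 185 217 187 178 219]
 [222 219 186 205 183 203 220]
 [221 221 211 190 195 216 219]
 [222 221 221 217 218 218 220]
 [221 222 222 221 222 224 222]]
[[220 220 223 224 222 223 223]
 [220 220 225 236 229 221 221]
 [222 216 222 239 238 209 219]
 [221 200 227 240 239 202 221]
 [222 194 224 239 236 188 222]
 [221 194 201 239 226 171 220]
 [222 201 144 225 165 162 219]
 [221 209 120 126 116 177 218]
 [223 218 168 117 148 205 219]
 [221 221 211 180 188 217 219]
 [223 222 220 217 216 221 223]
 [221 220 219 222 223 223 223]]
```

```bash
python3 -c "
from plant import ticket
print(ticket.job_done())"
```

```text
the job is handed in; nothing more can be done
None
```

The stub is loaded in the carrier socket and the tongs are standing in the white stand again. I handed the job in at about 24 s. I used the tongs for the whole transfer and took the middle stub, which was the thick one.

- **Seating:** The stub passed the spring balls at a wrist reading of about 3 N. It stopped hard with its foot about 20 mm below the mouth. The seating push read 6.6 N at the wrist, about 8 N net once the carried weight is added. After release, the picture put the stub's top about 46 mm above the bench, which fits a bottomed stub.
- **Tongs:** They touched the pocket floor at the same height as when I picked them up. The stand and tongs in the final pictures matched the first ones with no shift (correlation 0.99 or better).
- **Other things:** The slim and square stubs, jar, vial and slide box all matched with no shift (0.996 or better). The mouse matched at zero shift but at only 0.86. I put that down to the arm's shadow and did not check it further.
- **Not checked by eye:** I had used all 12 picture views before returning the tongs, so the final state was checked only by image matching and forces. The holding width read 35.1 mm where 36 mm was stated, but the picture showed the stub in the jaws.

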